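Pack the sagger for firing

ROBOT

A 6-joint arm with a two-finger parallel gripper is mounted at the origin on the work surface. World frame = base frame: x ahead of the robot, y to its left, z up, the work surface at z = 0. Lengths are in m, angles in degrees, forces in N, time in s.
With the tool pointing down it reaches from about 0.375 to 0.9 m from the base axis. Payload 3.1 kg.
Tool frame: the origin (TCP) lies midway between the tips of the shut fingers; the grasp point (between the pads) lies 19 mm behind it; z points along the fingers, y is the line along which they close (so a half turn about z gives the same grasp; the last joint's range is limited). The gripper opens to 87 mm and grips with 3 to 60 N. Pads are 19 mm wide; open, the fingers measure 117 mm over their backs; the gripper's body (75 mm by 190 mm) begins 51 mm behind the grasp point.
Start: joints at [-85.457, 30.224, 82.088, -0, 67.689, -10.227], TCP at [0.159, -0.604, 0.223] pointing down, gripper open.
Joint ranges: [-176.69, 176.69], [-43.24, 126.21], [12.49, 139.97], [-82, 262], [0, 151.66], [-163.58, 163.58]. Speed limits (degrees/s): [159.86, 159.86, 180, 180, 180, 180].

INTERFACE

Orientations are given as a 3x3 rotation matrix whose columns are the frame's x, y, z axes.
In Python, from bench import manip, viewer, order gives the robot as it stands. The module is installed in compiled form; this text tells all that it offers.
- The arm moves only by the shell command python3 -m crank 'ROWS' [FORCE]. ROWS is JSON, a list of rows, each a list of 5 numbers: the shift along the tool's x, y, z each as a share of 0.12 m, from -1 to 1, then the turn about the tool's z as a share of 45 degrees, from -1 to 1, then the finger opening in mm, from 0 to 87. A call has 1 to 10 rows; each row is the pose to reach, as a shift and turn from the pose commanded when the call began, along the tool's axes at that moment; what a row does not reach only later rows make up. A row lasts 1/8 s, in which the tool goes at most 62.5 mm and 10.7 degrees, less where a joint would pass 70% of its speed; a pose out of reach is approached as far as the arm can. A call with a number of a shift or a turn outside -1 to 1 is refused whole. A call with a gripper value outside its range is refused whole. The fingers move at their own pace and stop on an object; FORCE is the grip in N (left out, the last holds). Time passes only in rows, so rows that repeat a pose let the fingers close. It gives the time, the measured TCP pose, the force, the opening and the grip force at its end, in the units of the state.
- manip.sense(): the state, without advancing time (a new reading comes with each control period).
- viewer.grab_frame(name): name is "scene" or "side" or "wrist"; returns the picture (420x560x3 uint8, blue, green, red); there is no depth.
- viewer.camera_model(name): a dict with "fov_y" (degrees; the focal length in pixels is half the picture's height over the tangent of half this angle, whatever the lens; pixels are square), "cx", "cy" (the principal point, pixels), "R" (3x3) and "t" (3): a world point X has camera coordinates R X + t. Camera axes: x right, y down, z forward; pixel columns grow to the right and rows downward; lengths in m; the calibration is good to about 2 mm. A picture is of the moment at which its call begins: read the wrist's pose just before it. camera_model takes no time and is no camera call; for the wrist camera it gives the pose at the moment of the call.
- order.hand_in(): hands the job in; it is judged then, once.
The state is a dict: "clock": time; "qpos": joint angles; "qvel": joint speeds; "joint_efforts": joint torques, N m; "tcp_pos": TCP position; "eef_rot": TCP orientation; "ft_force": force on the tool from outside, world axes, zero at the start; "moment": the same for the moment, N m; "finger_gap": opening from 0.0 (shut) to 1.0 (fully open); "grip_force": force on a finger pad.
Only numpy, scipy, OpenCV 4.12 (cv2) and the standard library are available. Lean on these libraries where they do the work, as an engineer would, in place of code of your own. Each camera call takes 0.05 s, during which the arm holds its last target. There are 200 camera calls.

TASK

Pack the sagger (the round, open clay firing box) for the kiln: lower the short clay spoon, the little clay cup and the small L-shaped standing test tile into it one after another, in any order, setting each down inside gently rather than dropping it. Then gently set the round cover with the bar grip on the sagger so that its step sits inside the mouth and the cover lies level on the rim. Leave the long spoon, the wooden rib, the kiln stilt and everything else on the table where they are.

Things in the scene. Friction and masses are not known exactly. Their poses are not given: they have to be found in the camera images.
- sagger: The sagger: a round, straight-walled, open-topped box of buff fireclay that stays put. Outer diameter 164, height 70, inner diameter 150, wall 7, floor 8 thick (inner depth 62). Origin at the centre of its underside, z up.
- sagger_rim (a point): Centre of the sagger's mouth, at the height of its rim (70 above the table).
- cover: The cover: a loose buff fireclay disc, 164 in diameter, 10 thick, under it a step 142 in diameter and 6 deep that drops into the sagger's mouth, on top a solid bar grip 70 long (x), 18 wide (y), 30 high. About 450 g, 46 high overall. Origin at the centre of the step's underside, z up. It starts on its step on the table; seated, its origin is 64 above the sagger's.
- cover_grip (a point): Middle of the cover's bar grip, 37 above the cover's origin, 9 below the bar's top and 21 above the disc. Pinch the bar across y.
- spoon: The short dark-grey clay spoon, lying flat, 105 long along x, 13 high: a straight handle 12 wide and 79 long at -x, a round bowl 32 in diameter at +x. Origin under the middle of its length.
- spoon_grip (a point): Point on the short spoon near its balance point, on the handle 8 towards the bowl from mid-length, 7 above its underside; the handle is 12 wide here (across y).
- cup: The little dark-grey clay cup, without handle, standing upright: 45 in outer diameter at the rim, 40 at the foot, 42 high, wall 4. Origin at the centre of its underside, z up.
- cup_mid (a point): Middle of the cup on its axis, 21 above its underside.
- tile: The dark-grey clay glaze test tile, L-shaped, standing: an upright plate 36 wide (y), 9 thick (x), 46 high, with a foot 9 high reaching out towards +x, 30 deep in all including the plate. Origin under the middle of the foot's footprint; the plate's middle plane is at x = -10.5.
- tile_mid (a point): Point inside the upright plate, 2 in front of its middle plane, 23 above its underside. The plate can be pinched across y (36) or across x (9, above the foot).
- long_spoon: A long dark-grey clay spoon, 220 long, 18 high, bowl 56 in diameter, lying at the far side. Stays where it is. Origin under the middle of its length.
- rib: A flat wooden potter's rib, 60 x 36 x 6, lying among the pieces. Stays where it is. Origin under its centre.
- stilt: A small white three-armed kiln stilt, 40 across and 14 high, standing among the pieces. Stays where it is. Origin under its centre.
Things that resemble listed ones, but are neither listed nor needed, are in the scene too. Leave any pink, red or yellow look-alike of the spoon alone.

How it is judged:
By the outcome, as a careful person would: the job done as asked, in the order asked, and still so for the second after the job is handed in, with the robot touching nothing.
It also fails if it takes over 72 s, if anything falls off the work surface, if the arm or the gripper's body presses on something with over 40 N, if the wrist force passes 120 N, or if a joint passes its speed limit or range.

## Working session

There is one attempt and no reset: what is moved stays moved. The work goes in short steps, Python scripts to look and compute and a shell command to move; the robot and the scene stay as the last step left them, time stands still between calls to the robot, and variables do not carry over. Pictures are saved under pics/ and viewed, at most 10 in all, crops included, and the job is handed in when it is done.

```bash
mkdir -p pics
cat > h.py <<'E'
import numpy as np, cv2
from bench import manip, viewer, order
def cam(n):
    m=viewer.camera_model(n); f=210/np.tan(np.radians(m["fov_y"])/2)
    return f,m["cx"],m["cy"],np.array(m["R"]),np.array(m["t"]),m
def ray(n,u,v,c=None):
    f,cx,cy,R,t,_=c or cam(n); d=R.T@np.array([(u-cx)/f,(v-cy)/f,1]); return -R.T@t,d
def onz(n,u,v,z,c=None):
    o,d=ray(n,u,v,c); return o+d*(z-o[2])/d[2]
def px(n,X,c=None):
    f,cx,cy,R,t,_=c or cam(n); p=R@np.array(X)+t; return f*p[0]/p[2]+cx,f*p[1]/p[2]+cy
def tri(a,b):
    (o,d),(p,e)=a,b; s=np.linalg.lstsq(np.c_[d,-e],p-o,rcond=None)[0]; A=o+s[0]*d;B=p+s[1]*e; return (A+B)/2,np.linalg.norm(A-B)
E
python3 - <<'E'
from h import *
for n in("scene","side","wrist"):
    im=viewer.grab_frame(n); cv2.imwrite(f"pics/{n}0.png",im); m=cam(n)[5]; print(n,m.keys(),m["fov_y"],m["cx"],m["cy"],np.round(-np.array(m["R"]).T@m["t"],3),np.round(m["R"],3).tolist())
s=manip.sense(); print(s["clock"],np.round(s["eef_rot"],3),s["tcp_pos"],s["finger_gap"])
E
```

```text
scene dict_keys(['fov_y', 'cx', 'cy', 'R', 't']) 52.491198571071095 275.13207200796614 208.29881293308796 [1.049 0.29  1.049] [[-0.524, 0.852, 0.01], [0.728, 0.454, -0.513], [-0.442, -0.261, -0.858]]
side dict_keys(['fov_y', 'cx', 'cy', 'R', 't']) 48.459947455167644 277.5444215239016 215.86099136194179 [0.441 0.702 0.73 ] [[-0.983, -0.183, 0.013], [-0.132, 0.657, -0.742], [0.127, -0.731, -0.67]]
wrist dict_keys(['fov_y', 'cx', 'cy', 'R', 't']) 70.3150477388809 284.51252438621736 214.4311551973238 [ 0.234 -0.585  0.385] [[0.254, -0.967, 0.0], [-0.929, -0.244, 0.278], [-0.269, -0.071, -0.961]]
0.15 [[ 0.967  0.255 -0.   ]
 [ 0.255 -0.967  0.002]
 [ 0.    -0.002 -1.   ]] [ 0.15932695 -0.60377553  0.22179019] 0.9996049713006961
```

View pics/scene0.png

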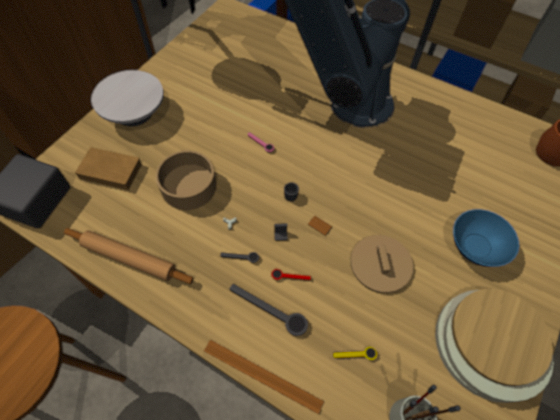

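View pics/side0.png

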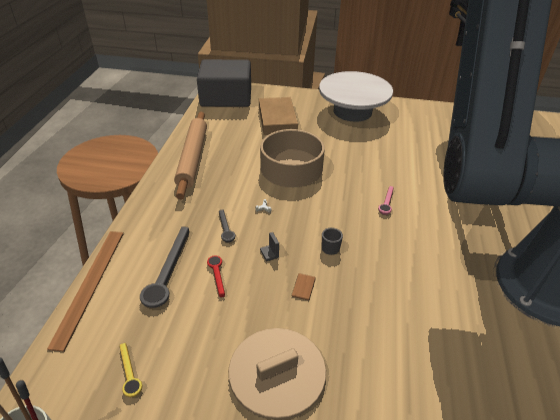

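Scene view: the dark-grey short spoon is at scene (240,257) / side (227,226). It could be confused with the long spoon (270,312), red (292,276), pink (262,143) and yellow (357,353) spoons. The cup is at scene (291,191) / side (331,240), the tile at (281,232) / (271,248), the sagger at (187,180) / (292,157), and the cover at (382,263) / (278,373). The rib is at (320,226) and the stilt at (230,223). I choose the short dark-grey spoon.

```bash
cat > m.py <<'E'
from h import *
S=cv2.imread("pics/scene0.png");D=cv2.imread("pics/side0.png")
def blob(im,u,v,r=32):
    hsv=cv2.cvtColor(im,cv2.COLOR_BGR2HSV)
    b=im.astype(int); m=((hsv[...,2]<85)&((b.max(2)-b.min(2))<28)).astype(np.uint8)
    w=np.zeros_like(m); w[v-r:v+r,u-r:u+r]=1
    n,l,st,c=cv2.connectedComponentsWithStats(m*w)
    k=min((i for i in range(1,n) if st[i,4]>30),key=lambda i:np.hypot(*(c[i]-[u,v])))
    return l==k,st[k],c[k]
for nm,a,b in(("spoon",(240,257),(227,226)),("cup",(291,191),(331,240)),("tile",(281,232),(271,248))):
    ma,sa,ca=blob(S,*a); mb,sb,cb=blob(D,*b)
    X,e=tri(ray("scene",*ca),ray("side",*cb)); print(nm,sa,ca.round(1),sb,cb.round(1),"tri",X.round(4),"err",round(e,4))
    for n,m in(("scene",ma),("side",mb)):
        v,u=np.nonzero(m); pts=np.array([onz(n,x,y,.006)[:2] for x,y in zip(u,v)])
        if nm=="spoon":
            mu=pts.mean(0); w=np.linalg.svd(pts-mu)[2][0]; p=(pts-mu)@w; print(n,mu.round(4),w.round(3),"ends",(mu+w*p.min()).round(4),(mu+w*p.max()).round(4))
for nm,a,b in(("saggerC",(187,173),(292,150)),("bar",(383,258),(278,362)),("disc",(382,263),(277,371))):
    X,e=tri(ray("scene",*a),ray("side",*b)); print(nm,X.round(4),round(e,4))
def crop(im,u,v,r,s): return cv2.resize(im[v-r:v+r,u-r:u+r],(s,s),interpolation=cv2.INTER_CUBIC)
top=np.hstack([crop(S,262,225,50,400),crop(D,272,238,50,400)]); cv2.imwrite("pics/crop0.png",top)
E
python3 m.py
```

```text
spoon [221 253  38  10 187] [242.9 256.5] [222 232  13  11  89] [227.8 236.8] tri [ 0.6797 -0.0269 -0.0191] err 0.0078
scene [ 0.6854 -0.0224] [-0.449  0.894] ends [ 0.7119 -0.0753] [0.667  0.0142]
side [0.6737 0.0014] [-0.403  0.915] ends [ 0.6803 -0.0136] [0.6669 0.0169]
cup [285 183  13  18 209] [290.9 191.4] [322 229  20  26 420] [331.1 241.6] tri [ 0.4482 -0.0139  0.0211] err 0.0014
tile [275 224  13  17 198] [280.6 231.9] [260 234  19  28 223] [271.8 249.8] tri [0.5705 0.0257 0.0105] err 0.0007
saggerC [ 0.5764 -0.2811  0.0628] 0.0053
bar [0.507  0.2978 0.0353] 0.0004
disc [0.5082 0.3012 0.0113] 0.0018
```

View pics/crop0.png

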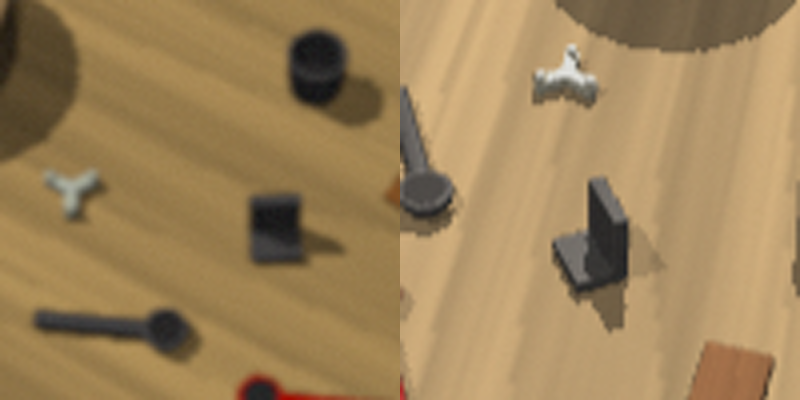

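Crop: it confirms the short, fully dark-grey spoon (left view, 110,325), clear of the red one. The cup is at (317,67) and the tile, with its foot towards the scene camera, is at (275,230). I'll move above them for a wrist view.

```bash
python3 -m crank '[[0.93,-0.79,-0.25,0,87],[0.93,-0.79,-0.25,0,87],[0.93,-0.79,-0.25,0,87],[0.93,-0.79,-0.25,0,87]]'
for i in 1 2 3 4; do python3 -m crank '[[0.93,-0.79,0,0,87],[0.93,-0.79,0,0,87],[0.93,-0.79,0,0,87],[0.93,-0.79,0,0,87]]' | tail -c 300; done
python3 - <<'E'
from h import *
im=viewer.grab_frame("wrist"); cv2.imwrite("pics/w1.png",im); import pickle; pickle.dump(cam("wrist"),open("w1.pkl","wb"))
s=manip.sense(); print(s["clock"],s["tcp_pos"],np.round(s["eef_rot"],3).tolist(),np.round(s["qpos"],1))
E
```

```text
clock: 0.65
tcp_pos: [0.2439, -0.4835, 0.253]
eef_rot: [[0.966, 0.257, -0.0], [0.257, -0.966, -0.001], [-0.0, 0.001, -1.0]]
ft_force: [-0.3, -1.6, 1.0]
finger_gap: 0.997
grip_force: 0.0
clock: 1.15
tcp_pos: [0.3271, -0.3647, 0.2523]
eef_rot: [[0.967, 0.256, -0.0], [0.256, -0.967, -0.001], [-0.001, 0.001, -1.0]]
ft_force: [-0.7, -1.2, 1.2]
finger_gap: 1.0
grip_force: 0.0
clock: 1.65
tcp_pos: [0.4112, -0.2453, 0.2524]
eef_rot: [[0.967, 0.256, 0.0], [0.256, -0.967, -0.001], [-0.0, 0.001, -1.0]]
ft_force: [-0.9, -0.2, -0.4]
finger_gap: 1.002
grip_force: 0.0
clock: 2.15
tcp_pos: [0.4952, -0.1254, 0.2523]
eef_rot: [[0.967, 0.255, 0.0], [0.255, -0.967, -0.001], [-0.0, 0.001, -1.0]]
ft_force: [0.1, -0.5, 0.1]
finger_gap: 1.001
grip_force: 0.0
clock: 2.65
tcp_pos: [0.5783, -0.0052, 0.2521]
eef_rot: [[0.967, 0.255, -0.001], [0.255, -0.967, -0.001], [-0.001, 0.001, -1.0]]
ft_force: [0.4, -0.3, 0.1]
finger_gap: 0.999
grip_force: 0.0
2.7 [ 0.57752144 -0.00572438  0.25212523] [[0.967, 0.254, -0.002], [0.254, -0.967, -0.001], [-0.002, 0.001, -1.0]] [-11.6  24.7  87.   -0.1  68.4  63.7]
```

View pics/w1.png

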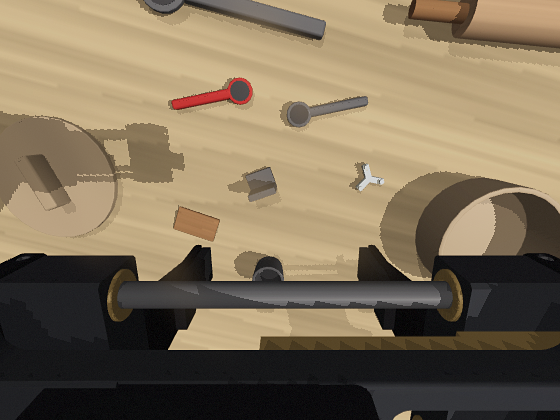

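Run:
```python
from h import *
import pickle
c=pickle.load(open("w1.pkl","rb")); im=cv2.imread("pics/w1.png")
P=lambda u,v,z:onz("wrist",u,v,z,c).round(4)
b=im.astype(int); m=(((b.max(2)-b.min(2))<22)&(b.max(2)<135)).astype(np.uint8)
n,l,st,ce=cv2.connectedComponentsWithStats(m[:240]); 
for i in range(1,n):
    if st[i,4]>120: print(st[i],ce[i].round(1))
# spoon
i=l[104,340] or l[105,340]; v,u=np.nonzero(l==i); pts=np.array([onz("wrist",x,y,.01,c)[:2] for x,y in zip(u,v)])
print(cv2.minAreaRect((pts*1000).astype(np.float32)))
for nm,w,s in(("bowl",(298,113),(254.5,257)),("end",(365,101),(223,255))):
    X,e=tri(ray("wrist",*w,c),ray("scene",*s)); print(nm,X.round(4),round(e,4),P(*w,.012),onz("scene",*s,.012).round(4))
print("bowl side",tri(ray("wrist",298,113,c),ray("side",228,237)))
print("cover grip", px("wrist",[.507,.298,.037],c),px("wrist",[.5764,-.2811,.07],c))
cv2.imwrite("pics/w1c.png",cv2.resize(im[120:270,200:400],(800,600),interpolation=cv2.INTER_CUBIC))
```

```text
[ 144    0  182   40 2490] [249.3  13.3]
[231  81  18  20 291] [239.3  90.5]
[287  96  81  31 978] [320.5 109.7]
[246 167  31  20 269] [261.9 175.6]
[ 512  193   48   47 1230] [540.4 215.8]
((685.3179321289062, -35.395469665527344), (29.81255531311035, 103.2372055053711), 19.407917022705078)
bowl [0.6728 0.0028 0.009 ] 0.0063 [6.742e-01 1.000e-04 1.200e-02] [0.6724 0.0064 0.012 ]
end [ 0.7096 -0.0756  0.0035] 0.0093 [ 0.7097 -0.0783  0.012 ] [ 0.7117 -0.0679  0.012 ]
bowl side (array([ 6.74287261e-01, -2.42427165e-04,  3.65467412e-03]), np.float64(0.0008195020709166804))
cover grip (np.float64(39.80491810128274), np.float64(183.31665090844163)) (np.float64(495.87471929395235), np.float64(250.5639934288491))
```

View pics/w1c.png

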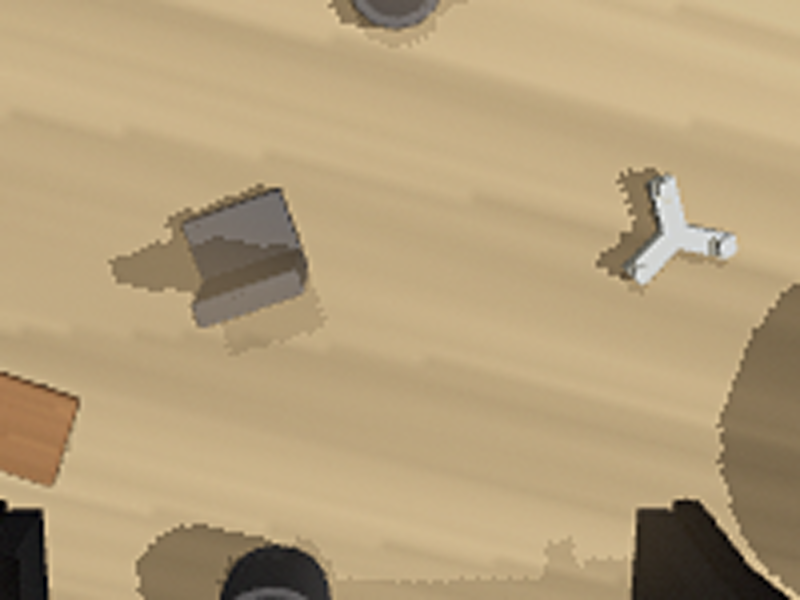

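Wrist crop: the tile's foot front edge runs (245,176)–(270,167) in the full picture, and its plate top runs (249,198)–(277,188). The spoon bowl is at (298,113) with the handle end at (366,101). Next I'll hover over the spoon, turned to its axis.

```bash
python3 -m crank '[[0.82,0.4,0.9,-1,60],[0.82,0.4,0.9,-1,60],[0.82,0.4,0.9,-1,60],[0.82,0.4,0.9,-1,60],[0.82,0.4,0.9,-1,60]]' >/dev/null
python3 -m crank '[[0,0,0,-1,40],[0,0,0,-1,40],[0,0,0,-1,40],[0,0,0,-1,40],[0,0,0,-1,40]]' >/dev/null
python3 -m crank '[[0,0,0,-0.22,40],[0,0,0,-0.22,40]]'
python3 - <<'E'
from h import *
import pickle
c=pickle.load(open("w1.pkl","rb"))
P=lambda u,v,z:onz("wrist",u,v,z,c).round(4)
a,b=P(245.5,176.3,.009),P(270.5,167.5,.009); d,e=P(250,201.5,.046),P(276.8,191.8,.046); f,g=P(248.8,195,.046),P(276.2,185.5,.046)
for q,r in((a,b),(d,e),(f,g)): w=r-q; print("tile edge",q,r,np.linalg.norm(w).round(4),np.degrees(np.arctan2(w[1],w[0])).round(1))
im=viewer.grab_frame("wrist"); c=cam("wrist"); cv2.imwrite("pics/w2.png",im); pickle.dump(c,open("w2.pkl","wb"))
s=manip.sense(); print(s["tcp_pos"],np.degrees(np.arctan2(s["eef_rot"][1][0],s["eef_rot"][0][0])))
E
```

```text
clock: 4.2
tcp_pos: [0.6852, -0.0258, 0.145]
eef_rot: [[-0.413, 0.911, 0.0], [0.911, 0.413, -0.0], [-0.0, 0.0, -1.0]]
ft_force: [-0.9, -0.2, -0.6]
finger_gap: 0.459
grip_force: 0.0
tile edge [0.5771 0.0477 0.009 ] [0.5974 0.0175 0.009 ] 0.0364 -56.1
tile edge [0.5539 0.0321 0.046 ] [0.5748 0.0021 0.046 ] 0.0366 -55.1
tile edge [0.5618 0.0354 0.046 ] [0.5824 0.0048 0.046 ] 0.0369 -56.1
[ 0.68526893 -0.02565431  0.14495416] 114.35112151978598
```

View pics/w2.png

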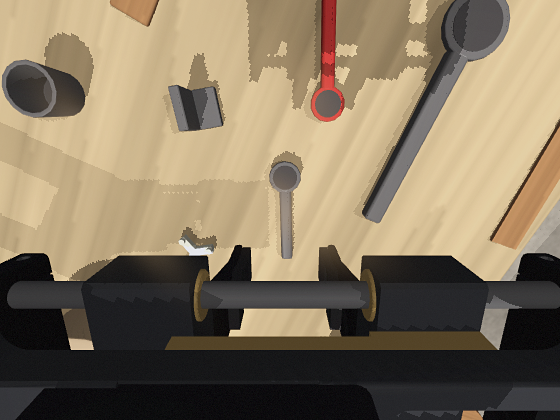

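Wrist view: the bowl is centred at about (285,177) and the handle end is at (287,257). The stilt is to the left at (197,243).

Run:
```python
from h import *
import pickle
c=pickle.load(open("w2.pkl","rb")); c1=pickle.load(open("w1.pkl","rb")); im=cv2.imread("pics/w2.png")
b=im.astype(int); m=(((b.max(2)-b.min(2))<25)&(b.max(2)<150)).astype(np.uint8); m[262:]=0
n,l,st,ce=cv2.connectedComponentsWithStats(m); i=l[225,286]; print(st[i])
for r in (200,220,240,250): x=np.nonzero(l[r]==i)[0]; print(r,x.min(),x.max())
x=np.nonzero(l[:195]==i); (cc,rr)=cv2.minEnclosingCircle(np.c_[x[1],x[0]].astype(np.float32)); print(cc,rr)
B=onz("wrist",*cc,.012,c);  E=onz("wrist",286.5,st[i][1]+st[i][3],.010,c); print(B,E,np.linalg.norm(B-E))
H1=onz("wrist",np.nonzero(l[205]==i)[0].mean(),205,.012,c);H2=onz("wrist",np.nonzero(l[250]==i)[0].mean(),250,.012,c)
w=H1-H2; print(H1,H2,"angle",np.degrees(np.arctan2(w[1],w[0])))
u=w/np.linalg.norm(w); print("grip",B-u*.0285, "via end",E+u*.0605)
print("bowl tri",tri(ray("wrist",*cc,c),ray("wrist",298,113,c1)),"side-end")
```

```text
[     0      0    560    420 218280]
200 0 559
220 0 559
240 0 559
250 0 559
(279.5, 97.0) 295.853515625
[0.63917831 0.0661635  0.012     ] [ 0.80770818 -0.28959719  0.01      ] 0.39366482234130057
[ 0.67723904 -0.03017012  0.012     ] [ 0.70299623 -0.073194    0.012     ] angle 120.90776499724386
grip [0.65381755 0.04171064 0.012     ] via end [ 0.7766319  -0.23768848  0.01      ]
bowl tri (array([0.65610525, 0.02278789, 0.48445553]), np.float64(0.020671888926864817)) side-end
```

Run:
```python
from h import *
import pickle
c=pickle.load(open("w2.pkl","rb")); c1=pickle.load(open("w1.pkl","rb")); im=cv2.imread("pics/w2.png")
print(im[225,280:294].tolist())
b=im.astype(int); m=((b.max(2)-b.min(2))<32).astype(np.uint8); m[262:]=0
n,l,st,ce=cv2.connectedComponentsWithStats(m); i=l[240,287]; print(i,st[i])
M=lambda r:np.nonzero(l[r]==i)[0]
for r in (205,220,240,250): print(r,M(r).min(),M(r).max())
x=np.nonzero(l[:192]==i); cc,rr=cv2.minEnclosingCircle(np.c_[x[1],x[0]].astype(np.float32)); print(cc,rr)
B=onz("wrist",*cc,.012,c);  E=onz("wrist",287,st[i][1]+st[i][3],.010,c); print(B,E,np.linalg.norm(B-E))
H1=onz("wrist",M(205).mean(),205,.012,c);H2=onz("wrist",M(250).mean(),250,.012,c)
w=H1-H2; print(H1,H2,"angle",np.degrees(np.arctan2(w[1],w[0])))
u=w/np.linalg.norm(w); print("grip",B-u*.0285, "via end",E+u*.0605)
print("bowl tri",tri(ray("wrist",*cc,c),ray("wrist",298,113,c1)))
```

```text
[[108, 138, 158], [108, 120, 134], [128, 139, 151], [134, 146, 156], [133, 144, 156], [133, 144, 156], [133, 144, 156], [129, 140, 153], [127, 140, 152], [121, 134, 147], [112, 126, 140], [89, 107, 123], [113, 149, 173], [109, 143, 165]]
6 [ 269  161   32   98 1466]
205 281 290
220 281 290
240 281 291
250 281 291
(284.5909118652344, 176.31817626953125) 15.762415885925293
[0.67390263 0.00072963 0.012     ] [ 0.71365145 -0.08093426  0.01      ] 0.09084579967922986
[ 0.68690586 -0.0258075   0.012     ] [ 0.70792908 -0.07096805  0.012     ] angle 114.96300545259326
grip [ 0.68593057 -0.02510792  0.012     ] via end [ 0.68811845 -0.02608614  0.01      ]
bowl tri (array([ 6.74395806e-01, -5.10735628e-05,  6.50401292e-03]), np.float64(0.00026493467251073886))
```

```bash
python3 -m crank '[[0,0.005,0.4,0,35],[0,0.005,0.8,0,35],[0,0.005,0.9,0,35],[0,0.005,0.9,0,35]]' 20 >/dev/null
python3 -m crank '[[0,0,0.15,0,35],[0,0,0.26,0,35],[0,0,0.26,0,35],[0,0,0.26,0,0],[0,0,0.26,0,0],[0,0,0.26,0,0],[0,0,0.26,0,0]]' 20
python3 - <<'E'
from h import *
S=cv2.imread("pics/scene0.png");D=cv2.imread("pics/side0.png")
# sagger mouth: dark/ light contour test: project circle at z=.07 for a candidate and report edges along rays
for n,im,c0 in(("scene",S,(187,172)),("side",D,(292,150))):
    g=cv2.GaussianBlur(cv2.cvtColor(im,cv2.COLOR_BGR2HSV)[...,0:3],(3,3),0)
    print(n,onz(n,*c0,.07).round(4))
o=np.hstack([cv2.resize(S[140:220,140:230],(400,356),interpolation=cv2.INTER_CUBIC),cv2.resize(D[120:200,247:337],(400,356),interpolation=cv2.INTER_CUBIC)]); cv2.imwrite("pics/sag.png",o)
E
```

```text
clock: 5.62
tcp_pos: [0.6863, -0.0248, 0.0058]
eef_rot: [[-0.417, 0.909, 0.001], [0.909, 0.417, -0.0], [-0.0, 0.001, -1.0]]
ft_force: [-0.8, 0.1, 1.8]
finger_gap: 0.135
grip_force: 20.0
scene [ 0.5747 -0.2813  0.07  ]
side [ 0.5763 -0.2669  0.07  ]
```

View pics/sag.png

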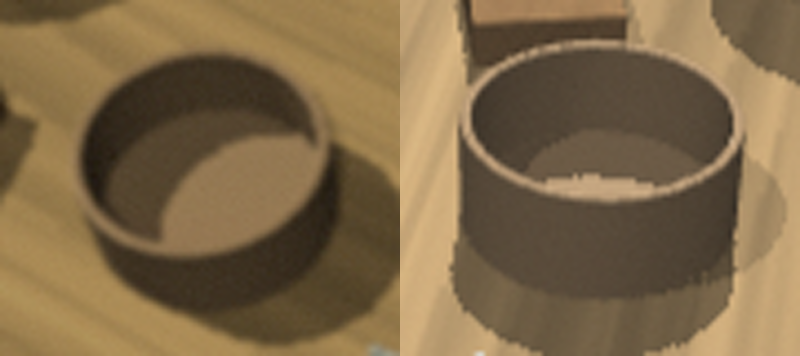

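Crop: the sagger's outer rim spans scene x 158–214, y 152–198 and side x 261–324, y 129–165.5. The grasp holds at 11.7 mm. I'll lift and measure the sagger.

```bash
python3 -m crank '[[0,0,-0.3,0,0],[0,0,-0.7,0,0],[0,0,-1,0,0],[0,0,-1,0,0]]'
python3 - <<'E'
from h import *
k=90/400
sc=[(140+x*k,140+y*k) for x,y in((80,160),(328,148),(212,52),(195,258))]
sd=[(247+x*k,120+y*k) for x,y in((62,125),(342,125),(205,40),(200,202))]
for n,p in(("scene",sc),("side",sd)):
    q=np.array([onz(n,*a,.07)[:2] for a in p]); A=np.c_[2*q,np.ones(4)]; s=np.linalg.lstsq(A,(q**2).sum(1),rcond=None)[0]
    print(n,s[:2].round(4),"r",np.sqrt(s[2]+s[0]**2+s[1]**2).round(4))
print(tri(ray("scene",185.9,174.9),ray("side",292.45,147.25)))
E
```

```text
clock: 6.12
tcp_pos: [0.6886, -0.0252, 0.1292]
eef_rot: [[-0.417, 0.909, 0.008], [0.909, 0.417, -0.002], [-0.005, 0.006, -1.0]]
ft_force: [-0.7, -0.3, -0.8]
finger_gap: 0.133
grip_force: 20.0
scene [ 0.5819 -0.2792] r 0.0787
side [ 0.5781 -0.2836] r 0.0811
(array([ 0.57953982, -0.28273052,  0.06520724]), np.float64(0.005315758286818518))
```

```bash
for i in 1 2 3; do python3 -m crank '[[-0.35,-0.25,-0.1,0,0],[-0.77,-0.57,-0.2,0,0],[-0.77,-0.57,-0.2,0,0],[-0.77,-0.57,-0.2,0,0]]' |head -2; done
python3 - <<'E'
from h import *
import pickle
im=viewer.grab_frame("wrist"); cv2.imwrite("pics/w3.png",im); pickle.dump(cam("wrist"),open("w3.pkl","wb")); print(px("wrist",[.58,-.282,.07]), manip.sense()["finger_gap"])
E
```

```text
clock: 6.62
tcp_pos: [0.6613, -0.1371, 0.1477]
clock: 7.12
tcp_pos: [0.6385, -0.248, 0.1721]
clock: 7.62
tcp_pos: [0.6154, -0.3597, 0.1962]
(np.float64(284.2827328104064), np.float64(117.35151484869844)) 0.1347022224841832
```

View pics/w3.png

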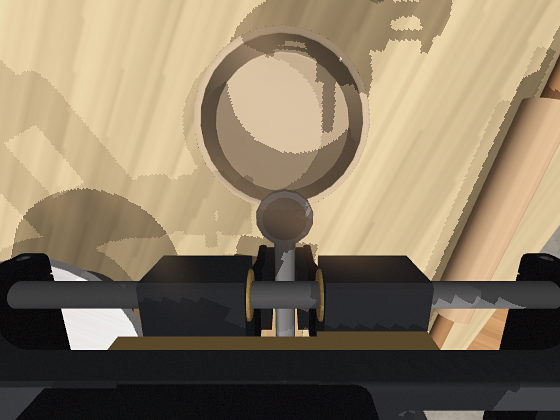

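Wrist view: the sagger's inner mouth spans x 201–363, y 30–203, centred at about (282,116). That puts it near (0.578,-0.2825). The spoon is held straight, with its bowl at (285,216).

```bash
python3 - <<'E'
from h import *
import pickle
c=pickle.load(open("w3.pkl","rb"))
q=np.array([onz("wrist",u,v,.07,c)[:2] for u,v in((201,116),(363,116),(282,30),(225,57),(340,57))]); A=np.c_[2*q,np.ones(5)]; s=np.linalg.lstsq(A,(q**2).sum(1),rcond=None)[0]
print(s[:2],np.sqrt(s[2]+s[0]**2+s[1]**2))
w=tri(ray("wrist",282,116.5,c),ray("side",292.45,147.25)); print(w)
E
python3 -m crank '[[0.4,0.12,0.2,0,0],[0.78,0.235,0.5,0,0],[0.78,0.235,0.8,0,0],[0.78,0.235,0.8,0,0],[0.78,0.235,0.8,0,0]]'
```

```text
[ 0.57999223 -0.28663139] 0.07481674725488273
(array([ 0.57764547, -0.28215629,  0.06801442]), np.float64(0.00016419461435175628))
clock: 8.3
tcp_pos: [0.603, -0.2651, 0.1023]
eef_rot: [[-0.419, 0.908, 0.001], [0.908, 0.419, -0.001], [-0.001, 0.001, -1.0]]
ft_force: [-0.2, 1.1, -1.0]
finger_gap: 0.136
grip_force: 20.0
```

```bash
python3 -m crank '[[0,0,0.3,0,0],[0,0,0.55,0,0],[0,0,0.66,0,0],[0,0,0.69,0,0],[0,0,0.71,0,0],[0,0,0.72,0,0],[0,0,0.72,0,0]]'
```

```text
clock: 9.18
tcp_pos: [0.6022, -0.2657, 0.0156]
eef_rot: [[-0.417, 0.909, 0.001], [0.909, 0.417, -0.001], [-0.001, 0.001, -1.0]]
ft_force: [0.4, -0.6, -0.7]
finger_gap: 0.135
grip_force: 20.0
```

```bash
python3 -m crank '[[0,0,0.008,0,0],[0,0,0.015,0,0],[0,0,0.015,0,20],[0,0,0.015,0,28],[0,0,0.015,0,28],[0,0,-0.2,0,28],[0,0,-0.6,0,28],[0,0,-0.9,0,28],[0,0,-0.9,0,28]]'
python3 - <<'E'
from h import *
S=viewer.grab_frame("scene");D=viewer.grab_frame("side"); cv2.imwrite("pics/s2.png",np.hstack([S[140:220,140:230],D[120:200,247:337]]))
s0=cv2.imread("pics/side0.png");
E
```

```text
clock: 10.3
tcp_pos: [0.604, -0.2669, 0.1266]
eef_rot: [[-0.417, 0.909, 0.006], [0.909, 0.417, -0.004], [-0.007, 0.004, -1.0]]
ft_force: [-0.1, -0.4, 0.2]
finger_gap: 0.321
grip_force: 0.0
```

```bash
for i in 1 2 3; do python3 -m crank '[[0.4,0.12,0,0,40],[0.76,0.24,0,0,40],[0.76,0.24,0,0,40],[0.76,0.24,0,0,40]]' >/dev/null; done; python3 -m crank '[[0,0,0,-0.22,40],[0,0,0,-0.22,40],[0,0,0,-0.22,40]]'
python3 - <<'E'
from h import *
import pickle
im=viewer.grab_frame("wrist"); c=cam("wrist"); cv2.imwrite("pics/w4.png",im); pickle.dump(c,open("w4.pkl","wb"))
s=manip.sense(); print(s["tcp_pos"],np.degrees(np.arctan2(s["eef_rot"][1][0],s["eef_rot"][0][0])))
dr=np.array([.825,.565,0]);w=np.array([.565,-.825,0]); p=np.array([.567,.0184,.046])
for X in(p-w*.018,p+w*.018,p+dr*.0255+w*.018-[0,0,.037],p+dr*.0255-w*.018-[0,0,.037]): print(np.round(px("wrist",X,c),1))
b=im.astype(int); m=((b.max(2)-b.min(2))<32).astype(np.uint8)
n,l,st,ce=cv2.connectedComponentsWithStats(m[:245])
for i in range(1,n):
    if st[i,4]>100: print(st[i],ce[i].round(1))
E
```

```text
clock: 12.28
tcp_pos: [0.5666, 0.0179, 0.1229]
eef_rot: [[-0.564, 0.826, 0.0], [0.826, 0.564, -0.0], [-0.0, 0.0, -1.0]]
ft_force: [-0.1, -0.4, 0.4]
finger_gap: 0.461
grip_force: 0.0
[0.56641438 0.01817939 0.12293041] 124.38074906571414
[285. 200.]
[285.  240.7]
[311.  226.9]
[311.9 190.9]
[ 116  147   68   55 2841] [148.5 172.2]
[ 491  157   69   88 2430] [535.1 209.4]
[ 283  188   31   51 1187] [297.2 208.6]
[408 214  24  23 445] [419.5 225.1]
```

Run:
```python
import cv2
im=cv2.imread("pics/w4.png",0)
for v in (196,204,212,220,228,236): print(v,im[v,272:320].tolist())
```

```text
196 [176, 177, 177, 177, 178, 177, 177, 177, 178, 179, 161, 88, 90, 91, 90, 89, 88, 86, 87, 84, 83, 103, 102, 103, 100, 100, 100, 100, 100, 99, 98, 98, 95, 94, 135, 134, 133, 132, 132, 133, 132, 110, 113, 140, 201, 198, 196, 195]
204 [177, 178, 178, 177, 177, 176, 176, 176, 177, 180, 135, 126, 134, 133, 132, 131, 131, 130, 128, 129, 112, 102, 109, 110, 109, 108, 107, 106, 106, 106, 102, 142, 138, 137, 135, 135, 134, 135, 135, 134, 137, 109, 141, 136, 132, 195, 193, 191]
212 [176, 175, 176, 177, 176, 178, 177, 177, 179, 181, 138, 128, 137, 136, 135, 135, 134, 132, 131, 131, 117, 108, 114, 114, 111, 114, 144, 143, 142, 142, 141, 140, 140, 140, 139, 139, 139, 139, 138, 138, 135, 114, 139, 133, 194, 192, 190, 190]
220 [178, 178, 179, 178, 178, 179, 179, 179, 178, 180, 139, 129, 139, 137, 137, 136, 135, 133, 131, 129, 114, 114, 117, 146, 145, 144, 143, 143, 142, 142, 143, 142, 142, 142, 142, 141, 141, 141, 139, 142, 131, 142, 194, 191, 190, 190, 191, 193]
228 [179, 179, 178, 177, 178, 176, 196, 194, 194, 198, 122, 128, 138, 136, 134, 132, 130, 130, 128, 123, 102, 199, 194, 191, 192, 191, 191, 190, 189, 189, 189, 189, 188, 189, 189, 189, 189, 189, 190, 191, 191, 192, 192, 191, 191, 190, 190, 190]
236 [178, 176, 177, 175, 175, 171, 194, 193, 194, 198, 122, 122, 133, 132, 129, 127, 126, 125, 122, 112, 113, 197, 191, 190, 189, 189, 189, 189, 189, 190, 189, 189, 190, 191, 192, 193, 193, 191, 191, 190, 190, 191, 192, 195, 196, 199, 201, 200]
```

```bash
python3 -m crank '[[0,0.022,0.3,0,36],[0,0.022,0.6,0,36],[0,0.022,0.8,0,36],[0,0.022,0.86,0,36],[0,0.022,0.86,0,36],[0,0.022,0.86,0,0],[0,0.022,0.86,0,0],[0,0.022,0.86,0,0],[0,0.022,0.86,0,0]]' 20
python3 -m crank '[[0,0,-0.3,0,0],[0,0,-0.7,0,0],[0,0,-1,0,0],[0,0,-1,0,0]]'
```

```text
clock: 13.45
tcp_pos: [0.5686, 0.0207, 0.0203]
eef_rot: [[-0.567, 0.823, 0.001], [0.823, 0.567, -0.0], [-0.001, 0.001, -1.0]]
ft_force: [0.5, 0.1, 3.5]
finger_gap: 0.096
grip_force: 20.0
clock: 13.95
tcp_pos: [0.5704, 0.0204, 0.1427]
eef_rot: [[-0.567, 0.823, 0.007], [0.823, 0.568, -0.001], [-0.005, 0.005, -1.0]]
ft_force: [0.3, 0.2, -1.5]
finger_gap: 0.1
grip_force: 20.0
```

```bash
for i in 1 2 3; do python3 -m crank '[[-0.3,-0.25,0,0,0],[-0.62,-0.505,0,0,0],[-0.62,-0.505,0,0,0],[-0.62,-0.505,0,0,0]]' >/dev/null; done; python3 -m crank '[[0,0,0,0.22,0],[0,0,0.1,0.22,0],[0,0,0.3,0.22,0],[0,0,0.3,0.22,0]]'
```

```text
clock: 15.95
tcp_pos: [0.5436, -0.2637, 0.1014]
eef_rot: [[-0.421, 0.907, -0.005], [0.907, 0.421, 0.004], [0.006, -0.003, -1.0]]
ft_force: [0.1, 0.1, -0.8]
finger_gap: 0.102
grip_force: 20.0
```

```bash
python3 -m crank '[[0,0,0.25,0,0],[0,0,0.45,0,0],[0,0,0.55,0,0],[0,0,0.59,0,0],[0,0,0.61,0,0],[0,0,0.61,0,0]]'
```

```text
clock: 16.7
tcp_pos: [0.5456, -0.2665, 0.0312]
eef_rot: [[-0.418, 0.909, 0.001], [0.909, 0.418, -0.001], [-0.001, 0.001, -1.0]]
ft_force: [0.1, -0.3, -1.2]
finger_gap: 0.1
grip_force: 20.0
```

```bash
python3 -m crank '[[0,0,0.01,0,0],[0,0,0.018,0,0],[0,0,0.024,0,0],[0,0,0.026,0,0]]'; python3 -m crank '[[0,0,0,0,15],[0,0,0,0,20],[0,0,0,0,20],[0,0,-0.1,0,20],[0,0,-0.4,0,20],[0,0,-0.8,0,20],[0,0,-0.8,0,20]]'
```

```text
clock: 17.2
tcp_pos: [0.5453, -0.2664, 0.0283]
eef_rot: [[-0.417, 0.909, 0.0], [0.909, 0.417, -0.0], [-0.0, 0.0, -1.0]]
ft_force: [-1.2, 0.9, 5.4]
finger_gap: 0.102
grip_force: 20.0
clock: 18.08
tcp_pos: [0.548, -0.2682, 0.1283]
eef_rot: [[-0.418, 0.909, 0.008], [0.909, 0.418, -0.006], [-0.009, 0.005, -1.0]]
ft_force: [-0.0, -0.4, 0.3]
finger_gap: 0.227
grip_force: 0.0
```

```bash
for i in 1 2 3; do python3 -m crank '[[0.35,0.02,-0.07,0,80],[0.75,0.046,-0.07,0,80],[0.75,0.046,-0.07,0,80],[0.75,0.046,-0.07,0,80]]' >/dev/null; done; python3 -m crank '[[0,0,0,0,80]]'
python3 - <<'E'
from h import *
import pickle
im=viewer.grab_frame("wrist"); c=cam("wrist"); cv2.imwrite("pics/w5.png",im); pickle.dump(c,open("w5.pkl","wb"))
print("cup",px("wrist",[.448,-.014,.042],c))
c2=pickle.load(open("w2.pkl","rb")); print("in w2 rim",px("wrist",[.448,-.014,.042],c2))
b=im.astype(int); m=((b.max(2)-b.min(2))<32).astype(np.uint8)
n,l,st,ce=cv2.connectedComponentsWithStats(m[:250])
for i in range(1,n):
    if st[i,4]>100: print(st[i],ce[i].round(1))
E
```

```text
clock: 19.7
tcp_pos: [0.4492, -0.0156, 0.1487]
eef_rot: [[-0.416, 0.909, 0.002], [0.909, 0.416, -0.001], [-0.001, 0.001, -1.0]]
ft_force: [-0.0, -0.7, -0.2]
finger_gap: 0.917
grip_force: 0.0
cup (np.float64(283.8303468861779), np.float64(209.45830203470805))
in w2 rim (np.float64(28.007942995557812), np.float64(86.217691983024))
[ 261  183   47   51 1407] [283.8 206.6]
[514 203  24  22 384] [525.4 213.7]
```

View pics/w5.png

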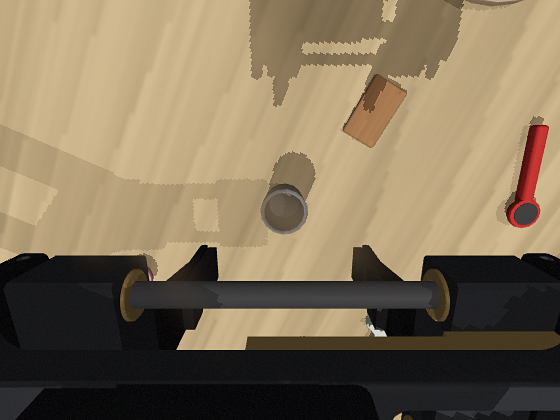

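Wrist view: the cup rim is centred at (284,210) between the open fingers, as predicted, and the rib and red spoon are clear. I'll descend.

```bash
python3 -m crank '[[0.017,0,0.3,0,75],[0.017,0,0.7,0,75],[0.017,0,0.95,0,75],[0.017,0,1,0,75],[0.017,0,1,0,75]]' 15 >/dev/null; python3 -m crank '[[0,0,0.075,0,75],[0,0,0.075,0,75],[0,0,0.075,0,0],[0,0,0.075,0,0],[0,0,0.075,0,0],[0,0,0.075,0,0],[0,0,0.075,0,0]]' 15
python3 -m crank '[[0,0,-0.3,0,0],[0,0,-0.7,0,0],[0,0,-1,0,0],[0,0,-1,0,0]]'
```

```text
clock: 21.25
tcp_pos: [0.4468, -0.0121, 0.0197]
eef_rot: [[-0.417, 0.909, 0.0], [0.909, 0.417, -0.0], [-0.0, 0.0, -1.0]]
ft_force: [0.3, 0.3, 1.6]
finger_gap: 0.497
grip_force: 14.9
clock: 21.75
tcp_pos: [0.4484, -0.0125, 0.1418]
eef_rot: [[-0.418, 0.909, 0.006], [0.909, 0.418, -0.002], [-0.004, 0.005, -1.0]]
ft_force: [-0.2, 0.2, -1.2]
finger_gap: 0.497
grip_force: 15.0
```

```bash
for i in 1 2 3; do python3 -m crank '[[-0.4,-0.008,0,0,0],[-0.8,-0.008,0,0,0],[-0.917,-0.008,0,0,0],[-0.917,-0.008,0,0,0]]' >/dev/null; done; python3 -m crank '[[0,0,0.15,0,0],[0,0,0.3,0,0],[0,0,0.3,0,0]]'
```

```text
clock: 23.62
tcp_pos: [0.5799, -0.311, 0.1007]
eef_rot: [[-0.418, 0.908, -0.005], [0.908, 0.418, 0.004], [0.006, -0.003, -1.0]]
ft_force: [-0.5, -0.5, -0.7]
finger_gap: 0.495
grip_force: 15.0
```

```bash
python3 -m crank '[[0,0,0.25,0,0],[0,0,0.45,0,0],[0,0,0.55,0,0],[0,0,0.59,0,0],[0,0,0.61,0,0],[0,0,0.61,0,0]]';python3 -m crank '[[0,0,0.008,0,0],[0,0,0.014,0,0],[0,0,0.02,0,0],[0,0,0.02,0,0]]'
```

```text
clock: 24.38
tcp_pos: [0.5824, -0.3137, 0.0311]
eef_rot: [[-0.417, 0.909, 0.001], [0.909, 0.417, -0.001], [-0.001, 0.001, -1.0]]
ft_force: [-0.1, -0.8, -2.0]
finger_gap: 0.495
grip_force: 15.0
clock: 24.88
tcp_pos: [0.5819, -0.3133, 0.028]
eef_rot: [[-0.417, 0.909, -0.0], [0.909, 0.417, 0.0], [0.0, -0.0, -1.0]]
ft_force: [-0.4, 0.3, -0.4]
finger_gap: 0.495
grip_force: 15.0
```

```bash
python3 -m crank '[[0,0,0.007,0,0],[0,0,0.007,0,50],[0,0,0.007,0,53],[0,0,0.007,0,53],[0,0,-0.1,0,53],[0,0,-0.4,0,53],[0,0,-0.9,0,53],[0,0,-1,0,53],[0,0,-1,0,53]]'
python3 -m crank '[[-0.4,0,-0.4,0,53],[-0.8,0,-0.4,0,53],[-0.8,0,-0.4,0,53],[-0.8,0,-0.4,0,53]]'
python3 - <<'E'
from h import *
import pickle
im=viewer.grab_frame("wrist"); c=cam("wrist"); cv2.imwrite("pics/w6.png",im); pickle.dump(c,open("w6.pkl","wb"))
print("C rim",px("wrist",[.579,-.2835,.07],c),"cup rim exp",px("wrist",[.5819,-.3133,.05],c),"tile",px("wrist",[.5453,-.2664,.054],c),"bowl",px("wrist",[.5905,-.24,.02],c))
g=cv2.cvtColor(im,cv2.COLOR_BGR2GRAY); print("\n".join("".join(" .:-=+*#%@"[9-int(g[v,u])//26] for u in range(180,390,2)) for v in range(20,250,4)))
E
```

```text
clock: 26.0
tcp_pos: [0.5824, -0.3137, 0.1498]
eef_rot: [[-0.417, 0.909, 0.002], [0.909, 0.417, -0.002], [-0.003, 0.001, -1.0]]
ft_force: [-0.0, 0.6, -1.0]
finger_gap: 0.606
grip_force: 0.0
clock: 26.5
tcp_pos: [0.6205, -0.3991, 0.193]
eef_rot: [[-0.417, 0.909, -0.004], [0.909, 0.417, 0.004], [0.006, -0.002, -1.0]]
ft_force: [0.3, 0.6, -0.4]
finger_gap: 0.607
grip_force: 0.0
C rim (np.float64(295.9943915421456), np.float64(73.39535065867881)) cup rim exp (np.float64(284.9078920392036), np.float64(108.85438536965388)) tile (np.float64(269.78377790582897), np.float64(40.944516717370135)) bowl (np.float64(322.90460915638585), np.float64(44.752236351560924))
::::::..:.:::::::::::::++++++++++++++++=::=*****==========++++++++++++++++*##################*===========
::::::..::::::::::::::*++++++++++++++::::::*****+============++++++++++++++++#################*==========
:.:::..::::::::::::::**+++++++++++-:::::::=******===============++++++*###*++++:+##############*=========
::::..:.::::::::::::***+++++++++=:::::::::=**+**#**********=======+***##%**##+++:-+++###########*========
::::..:::::::
[... 5010 characters left out ...]
=================================:::........::::::::::::::::::::
++::::------------------------:*#****+====================================::........:::::::::::::::::::::
=+=::-:-:-:------------------:*##*******************++===================::........::::::::::::::::::::::
===.:::::::::::::::-:-:-----:=+**########***************************++===:........:::::::::::::::::::::::
===.:::::::::::::::::::::-:::=--=---=-=--=====++*********************+*==........::::::::::::::::::::::::
====::::::::::::::::-::.-::::=--=---===---------:-----------===++*******.........-.::::::::::::::::::::::
====:::::::::::::::-:+@@@@@@@@:--:----------:-----------------------:----..*########.::::::::::::::::::::
```

The frame dump shows the cup, tile and spoon all standing or lying inside the sagger. Next is the cover.

```bash
for i in 1 2 3 4 5 6; do python3 -m crank '[[0.45,0.13,0,0,53],[0.946,0.26,0,0,53],[0.946,0.26,0,0,53],[0.946,0.26,0,0,53]]' >/dev/null; done; python3 -m crank '[[0,0,0,0,53]]'
python3 - <<'E'
from h import *
import pickle
c6=pickle.load(open("w6.pkl","rb")); C=np.array([.579,-.2835,.07]); u=np.array([-.417,.909,0]);n_=np.array([.909,.417,0])
for d in(-u,-n_,n_,): print("rim inner pred",np.round(px("wrist",C+.075*d,c6),1))
im=viewer.grab_frame("wrist"); c=cam("wrist"); cv2.imwrite("pics/w7.png",im); pickle.dump(c,open("w7.pkl","wb"))
print("bar",px("wrist",[.507,.298,.046],c),"disc",px("wrist",[.508,.301,.016],c))
g=cv2.cvtColor(im,cv2.COLOR_BGR2GRAY); print("\n".join("".join(" .:-=+*#%@"[9-int(g[v,x])//26] for x in range(170,400,2)) for v in range(80,270,4)))
E
```

```text
clock: 29.68
tcp_pos: [0.5088, 0.2942, 0.196]
eef_rot: [[-0.415, 0.91, -0.0], [0.91, 0.415, -0.001], [-0.0, -0.0, -1.0]]
ft_force: [1.0, 0.3, -0.2]
finger_gap: 0.607
grip_force: 0.0
rim inner pred [295.2 159.5]
rim inner pred [211.   73.5]
rim inner pred [381.1  73.3]
bar (np.float64(284.17426814844856), np.float64(196.7764975605952)) disc (np.float64(286.0470468725404), np.float64(189.10489439218935))
:::::--::::----:::::::::-----------------------::::::-:::---:::::::::::::::::---::::::::::-------------------------
::::--::::-----::::::::-----------------------::::::-:::---::::::::::::::::----::::::::::--------------------------
::::-::::-----::::::::-----------------------::::::-:::---::::::::::-::::::---:::::::::::--------------------------
:::--::::----:::::::::-----------------------:::::::::---:::::::::::::::::---::::::::::::--------------------------
:::-::::-----::::::::-----------------------:::::::::---::::::::::-::::::---:::::::::::---------------------------:
::-::::-----::::::::-----------------------:::::::::----::::::::::::::::---::::::::::----------------------------:
[... 4173 characters left out ...]
----
---------------::-----:--:+@@@@@@@@:-:----::::::::::::::::::::---------------:::*########:------------:::::--------
--------------:::----:--:+@@@@@@@@@::-----::::-::::::::::::::::::----------:::::#########%:----------::::::--------
%%%%%%%@@:---:::----:--:#@@@@@@@@@@:-------::----------------------------:::::::##########%:--------::::::+%%%%@@@@
%%%%%%%%%+--:::----:--:#@@@@@@@@@@@-:------::----------------------------:::::::%######%%%%%:-----::::::-:%%%%%%%%%
%%%%%%%%%#-:::------:+@@@@@@@@@@@@@+------::-----------------------------:::::::%%%%%%%%%%%%%%:--::::::--:%%%%%%%%%
%%%%%%%%%@:::----::+@@@@@@@@@@@@@@@#-----:------------------------------:::::--:%%%%%%%%%%%%%%%%:::::----=%%%%%%%%%
```

Run:
```python
from h import *
import pickle
im=cv2.imread("pics/w7.png")[150:250,225:358]; g=cv2.createCLAHE(4,(2,2)).apply(cv2.cvtColor(im,cv2.COLOR_BGR2GRAY)); cv2.imwrite("pics/bar.png",cv2.resize(g,(798,600),interpolation=cv2.INTER_CUBIC))
# rim inner edge, radial: last strong bright->dark going inward
for k,C0 in(("w3",(.579,-.2845)),("w6",(.579,-.2845))):
    c=pickle.load(open(k+".pkl","rb")); g=cv2.GaussianBlur(cv2.imread(f"pics/{k}.png",0),(3,3),0).astype(float); P=[]
    for a in np.radians(np.arange(0,360,6)):
        r=np.arange(.068,.082,.0003); pts=[px("wrist",[C0[0]+q*np.cos(a),C0[1]+q*np.sin(a),.07],c) for q in r]
        if any(not(1<p[0]<558 and 1<p[1]<190) for p in pts): continue
        v=np.array([g[int(round(p[1])),int(round(p[0]))] for p in pts]); d=v[4:]-v[:-4]; i=d.argmax()
        if d[i]>25: P.append([C0[0]+r[i+2]*np.cos(a),C0[1]+r[i+2]*np.sin(a)])
    q=np.array(P)
    for _ in range(3):
        A=np.c_[2*q,np.ones(len(q))]; s=np.linalg.lstsq(A,(q**2).sum(1),rcond=None)[0]; R=np.sqrt(s[2]+s[0]**2+s[1]**2); e=np.abs(np.hypot(*(q-s[:2]).T)-R); q=q[e<max(.0015,np.median(e)*2)]
    print(k,len(P),len(q),s[:2].round(4),R.round(4))
```

```text
w3 48 48 [ 0.5799 -0.2886] 0.0752
w6 45 40 [ 0.5802 -0.2884] 0.0753
```

View pics/bar.png

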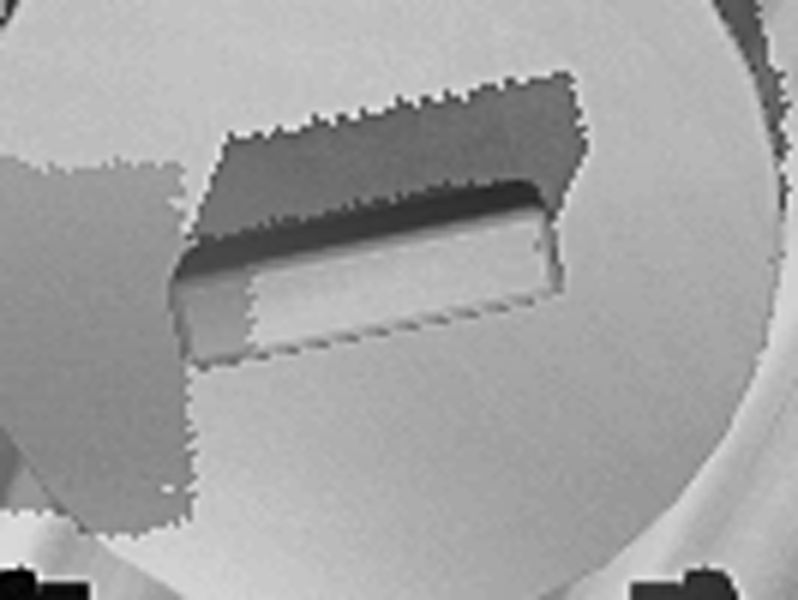

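Crop: the bar's top face has corners at full-picture (255,197), (316,185), (318,199) and (257.5,211). Only its shadow lies beyond it.

Run:
```python
from h import *
import pickle
c=pickle.load(open("w7.pkl","rb")); q=np.array([onz("wrist",u,v,.046,c)[:2] for u,v in((254.5,196.7),(315.8,185),(318,198.8),(257.5,211.2))])
print(q.round(4).tolist(),"centre",q.mean(0)); w=q[1]-q[0]+q[2]-q[3]; print("len",np.linalg.norm(q[1]-q[0]),np.linalg.norm(q[2]-q[3]),"wid",np.linalg.norm(q[3]-q[0]),np.linalg.norm(q[2]-q[1]),"ang",np.degrees(np.arctan2(w[1],w[0])))
def fit(g,n,C0,z,R0,c,sgn,rows=400,win=.007):
    P=[]
    for a in np.radians(np.arange(0,360,5)):
        r=np.arange(R0-win,R0+win,.0003); pts=[px(n,[C0[0]+t*np.cos(a),C0[1]+t*np.sin(a),z],c) for t in r]
        if any(not(1<p[0]<558 and 1<p[1]<rows) for p in pts): continue
        v=cv2.remap(g,np.float32([[p[0] for p in pts]]),np.float32([[p[1] for p in pts]]),cv2.INTER_LINEAR)[0]; d=sgn*(v[6:]-v[:-6]) if sgn else abs(v[6:]-v[:-6]); i=d.argmax()
        if d[i]>10: P.append([C0[0]+r[i+3]*np.cos(a),C0[1]+r[i+3]*np.sin(a)])
    q=np.array(P)
    for _ in range(4):
        s=np.linalg.lstsq(np.c_[2*q,np.ones(len(q))],(q**2).sum(1),rcond=None)[0]; R=np.sqrt(s[2]+s[0]**2+s[1]**2); e=np.abs(np.hypot(*(q-s[:2]).T)-R); q=q[e<max(.0012,np.median(e)*2)]
    return len(P),len(q),s[:2].round(4),R.round(4)
G=lambda f:cv2.imread(f"pics/{f}.png",0).astype(np.float32)
print("disc w7",fit(G("w7"),"wrist",(.508,.300),.016,.082,c,0,245))
for n in("scene","side"): print(n,"sagger",fit(G(n+"0"),n,(.580,-.286),.07,.075,cam(n),1,win=.009),"disc",fit(G(n+"0"),n,(.508,.3),.016,.082,cam(n),0))
```

```text
[[0.4779, 0.2849], [0.5323, 0.3236], [0.5411, 0.3111], [0.4872, 0.2713]] centre [0.50962761 0.29770134]
len 0.06679530001427696 0.06702112833023965 wid 0.0164430828595016 0.015323551866630708 ang 35.91952372516429
disc w7 (46, 33, array([0.5092, 0.2969]), np.float64(0.0818))
scene sagger (51, 45, array([ 0.5804, -0.2865]), np.float64(0.0738)) disc (30, 18, array([0.5024, 0.2922]), np.float64(0.0912))
side sagger (66, 48, array([ 0.5793, -0.2853]), np.float64(0.0744)) disc (41, 31, array([0.5083, 0.2992]), np.float64(0.0807))
```

```bash
python3 -m crank '[[0.025,0.016,0,1,45],[0.025,0.016,0,1,45],[0.025,0.016,0,1,45],[0.025,0.016,0,1,45],[0.025,0.016,0,1,45]]' >/dev/null; python3 -m crank '[[0,0,0.3,0.74,45],[0,0,0.6,0.74,45],[0,0,0.8,0.74,45],[0,0,0.8,0.74,45],[0,0,0.8,0.74,45]]'
python3 - <<'E'
from h import *
im=viewer.grab_frame("wrist"); c=cam("wrist"); cv2.imwrite("pics/w8.png",im)
b=np.array([.5096,.2977,.046]); d=np.array([np.cos(np.radians(36)),np.sin(np.radians(36)),0]);e=np.array([-d[1],d[0],0])
for X in(b+.035*d+.009*e,b+.035*d-.009*e,b-.035*d-.009*e,b-.035*d+.009*e): print(np.round(px("wrist",X,c),1))
g=cv2.cvtColor(im,cv2.COLOR_BGR2GRAY)
for v in(190,200,210,220,230,240): print(v,g[v,262:310:1].tolist())
E
```

```text
clock: 30.98
tcp_pos: [0.5092, 0.2999, 0.1009]
eef_rot: [[0.804, 0.595, 0.001], [0.595, -0.804, 0.001], [0.001, 0.0, -1.0]]
ft_force: [1.0, 0.5, 0.0]
finger_gap: 0.518
grip_force: 0.0
[274.  188.1]
[298.2 188.3]
[296.4 273.4]
[274.2 273.3]
190 [132, 133, 133, 133, 133, 132, 132, 133, 132, 133, 133, 120, 98, 117, 124, 130, 130, 130, 129, 129, 130, 129, 127, 128, 127, 126, 127, 126, 125, 132, 149, 151, 149, 140, 91, 190, 186, 186, 186, 186, 186, 187, 187, 187, 187, 187, 188, 187]
200 [134, 134, 134, 135, 134, 134, 135, 135, 135, 136, 137, 113, 120, 126, 130, 135, 135, 134, 134, 134, 134, 134, 135, 133, 134, 134, 133, 131, 135, 192, 190, 190, 185, 182, 164, 166, 186, 185, 185, 186, 186, 185, 186, 187, 185, 186, 186, 186]
210 [134, 133, 134, 135, 135, 134, 136, 135, 134, 136, 137, 115, 122, 128, 132, 136, 136, 136, 136, 136, 136, 136, 136, 135, 136, 136, 136, 136, 133, 192, 189, 187, 183, 180, 151, 186, 184, 184, 184, 185, 185, 185, 186, 186, 186, 187, 186, 187]
220 [132, 133, 132, 133, 132, 134, 132, 133, 133, 134, 135, 103, 128, 149, 165, 181, 179, 179, 180, 180, 181, 181, 182, 182, 183, 184, 184, 184, 185, 186, 187, 186, 182, 182, 153, 186, 185, 185, 185, 185, 186, 185, 186, 186, 186, 187, 186, 187]
230 [128, 129, 129, 129, 129, 129, 130, 131, 130, 130, 133, 116, 121, 145, 165, 182, 179, 181, 181, 181, 182, 182, 183, 183, 184, 184, 185, 184, 186, 186, 187, 185, 182, 182, 144, 186, 185, 184, 184, 184, 184, 185, 185, 186, 186, 185, 186, 186]
240 [125, 126, 125, 125, 125, 126, 127, 126, 126, 128, 130, 93, 114, 142, 164, 184, 180, 181, 182, 182, 182, 183, 184, 185, 185, 185, 186, 186, 187, 187, 188, 185, 181, 178, 152, 186, 184, 184, 184, 185, 184, 185, 184, 185, 184, 185, 185, 185]
```

```bash
python3 -m crank '[[-0.008,0.008,0.3,0,45],[-0.008,0.008,0.5,0,45],[-0.008,0.008,0.62,0,45],[-0.008,0.008,0.66,0,45],[-0.008,0.008,0.66,0,45],[-0.008,0.008,0.66,0,0],[-0.008,0.008,0.66,0,0],[-0.008,0.008,0.66,0,0],[-0.008,0.008,0.66,0,0],[-0.008,0.008,0.66,0,0]]' 50
python3 -m crank '[[0,0,-0.1,0,0],[0,0,-0.4,0,0],[0,0,-0.7,0,0],[0,0,-1,0,0],[0,0,-1,0,0]]'
```

```text
clock: 32.28
tcp_pos: [0.5082, 0.2988, 0.0211]
eef_rot: [[0.805, 0.593, 0.0], [0.593, -0.805, 0.0], [0.0, -0.0, -1.0]]
ft_force: [-0.8, 0.0, 3.0]
finger_gap: 0.202
grip_force: 50.0
clock: 32.9
tcp_pos: [0.51, 0.2994, 0.1436]
eef_rot: [[0.805, 0.593, 0.006], [0.593, -0.805, 0.002], [0.006, 0.002, -1.0]]
ft_force: [-0.0, -0.3, -4.4]
finger_gap: 0.203
grip_force: 50.0
```

```bash
for i in 1 2 3 4 5; do python3 -m crank '[[-0.12,0.22,0,0,0],[-0.28,0.5,0,0,0],[-0.42,0.74,0,0,0],[-0.483,0.857,0,0,0],[-0.483,0.857,0,0,0]]' |sed -n '2p;4,5p'; done; python3 -m crank '[[0,0,0,0,0],[0,0,0,0,0]]'
python3 - <<'E'
from h import *
S=viewer.grab_frame("scene");D=viewer.grab_frame("side");cv2.imwrite("pics/sc9.png",S);cv2.imwrite("pics/sd9.png",D); s=manip.sense(); print(s["tcp_pos"])
E
```

```text
tcp_pos: [0.5219, 0.1808, 0.1398]
ft_force: [-0.8, 0.3, -3.8]
finger_gap: 0.204
tcp_pos: [0.5369, 0.0646, 0.1407]
ft_force: [-0.3, 0.8, -4.0]
finger_gap: 0.206
tcp_pos: [0.5513, -0.0524, 0.1408]
ft_force: [0.2, 0.1, -3.3]
finger_gap: 0.204
tcp_pos: [0.5654, -0.1693, 0.1407]
ft_force: [0.5, 0.4, -4.2]
finger_gap: 0.201
tcp_pos: [0.5796, -0.2863, 0.1405]
ft_force: [-0.4, -0.4, -5.0]
finger_gap: 0.206
clock: 36.28
tcp_pos: [0.5794, -0.2854, 0.1407]
eef_rot: [[0.804, 0.594, -0.001], [0.594, -0.804, 0.001], [-0.0, -0.001, -1.0]]
ft_force: [-0.4, -0.0, -3.9]
finger_gap: 0.199
grip_force: 50.0
[ 0.57961038 -0.28605768  0.14088557]
```

```bash
cat > fit.py <<'E'
from h import *
def fit(g,n,C0,z,R0,c,sgn,rows=400,win=.007,thr=10):
    P=[]
    for a in np.radians(np.arange(0,360,5)):
        r=np.arange(R0-win,R0+win,.0003); pts=[px(n,[C0[0]+t*np.cos(a),C0[1]+t*np.sin(a),z],c) for t in r]
        v=cv2.remap(g,np.float32([[p[0] for p in pts]]),np.float32([[p[1] for p in pts]]),cv2.INTER_LINEAR)[0]; d=sgn*(v[6:]-v[:-6]) if sgn else abs(v[6:]-v[:-6]); i=d.argmax()
        if d[i]>thr: P.append([C0[0]+r[i+3]*np.cos(a),C0[1]+r[i+3]*np.sin(a)])
    q=np.array(P)
    for _ in range(5):
        s=np.linalg.lstsq(np.c_[2*q,np.ones(len(q))],(q**2).sum(1),rcond=None)[0]; R=np.sqrt(s[2]+s[0]**2+s[1]**2); e=np.abs(np.hypot(*(q-s[:2]).T)-R); q=q[e<max(.0012,np.median(e)*2)]
    return len(P),len(q),s[:2].round(4),R.round(4)
E
python3 - <<'E'
from fit import *
for n,f in(("scene","sc9"),("side","sd9")):
    print(n,fit(cv2.imread(f"pics/{f}.png",0).astype(np.float32),n,(.58,-.286),.1358,.082,cam(n),0))
    print(" sagger outer",fit(cv2.imread(f"pics/{n}0.png",0).astype(np.float32),n,(.58,-.286),.07,.082,cam(n),0), "inner",fit(cv2.imread(f"pics/{n}0.png",0).astype(np.float32),n,(.58,-.286),.07,.075,cam(n),1))
E
```

```text
scene (29, 28, array([ 0.5817, -0.2855]), np.float64(0.084))
 sagger outer (67, 39, array([ 0.5809, -0.283 ]), np.float64(0.0786)) inner (51, 44, array([ 0.5804, -0.2867]), np.float64(0.0736))
side (40, 23, array([ 0.5803, -0.283 ]), np.float64(0.0812))
 sagger outer (72, 29, array([ 0.5833, -0.2842]), np.float64(0.0797)) inner (64, 47, array([ 0.5793, -0.2856]), np.float64(0.0744))
```

```bash
python3 -m crank '[[-0.01,0.008,0.12,0,0],[-0.01,0.008,0.25,0,0],[-0.01,0.008,0.34,0,0],[-0.01,0.008,0.38,0,0],[-0.01,0.008,0.38,0,0],[-0.01,0.008,0.38,0,0]]'; python3 -m crank '[[0,0,0.01,0,0],[0,0,0.02,0,0],[0,0,0.03,0,0],[0,0,0.04,0,0],[0,0,0.05,0,0],[0,0,0.05,0,0]]'
```

```text
clock: 37.12
tcp_pos: [0.5796, -0.289, 0.0956]
eef_rot: [[0.805, 0.593, 0.001], [0.593, -0.805, -0.001], [0.0, 0.001, -1.0]]
ft_force: [0.1, -0.1, -4.4]
finger_gap: 0.2
grip_force: 50.0
clock: 37.88
tcp_pos: [0.5792, -0.2886, 0.089]
eef_rot: [[0.805, 0.593, -0.0], [0.593, -0.805, 0.0], [-0.0, -0.0, -1.0]]
ft_force: [0.3, 0.3, -4.4]
finger_gap: 0.202
grip_force: 50.0
```

```bash
python3 -m crank '[[0,0,0.008,0,0],[0,0,0.016,0,0],[0,0,0.024,0,0],[0,0,0.03,0,0],[0,0,0.03,0,0]]'
```

```text
clock: 38.5
tcp_pos: [0.5792, -0.2886, 0.0856]
eef_rot: [[0.805, 0.593, -0.0], [0.593, -0.805, 0.0], [-0.0, -0.0, -1.0]]
ft_force: [-0.0, 0.5, -4.6]
finger_gap: 0.204
grip_force: 50.0
```

```bash
python3 -m crank '[[0,0,0.004,0,0],[0,0,0.008,0,0],[0,0,0.008,0,0]]'
```

```text
clock: 38.88
tcp_pos: [0.5793, -0.2887, 0.0852]
eef_rot: [[0.805, 0.593, 0.0], [0.593, -0.805, -0.0], [0.0, 0.0, -1.0]]
ft_force: [-1.4, 0.3, -0.4]
finger_gap: 0.199
grip_force: 50.0
```

Contact came at the seated height: the cover's weight has gone off the wrist. I'll release and check.

```bash
python3 -m crank '[[0,0,0.002,0,0],[0,0,0.002,0,26],[0,0,0.002,0,36],[0,0,0.002,0,40],[0,0,0.002,0,40],[0,0,-0.1,0,40],[0,0,-0.3,0,40],[0,0,-0.7,0,40],[0,0,-1,0,40],[0,0,-1,0,40]]'
python3 -m crank '[[-0.4,0,-0.3,0,40],[-0.8,0,-0.3,0,40],[-1,0,-0.3,0,40],[-1,0,-0.3,0,40]]'
python3 - <<'E'
from fit import *
c=None; W=viewer.grab_frame("wrist"); cw=cam("wrist"); cv2.imwrite("pics/wf.png",W)
G=lambda i:cv2.cvtColor(i,cv2.COLOR_BGR2GRAY).astype(np.float32)
print("wrist disc",fit(G(W),"wrist",(.579,-.2887),.080,.082,cw,0,thr=10))
for n in("scene","side"):
    im=viewer.grab_frame(n); cv2.imwrite(f"pics/{n}f.png",im); print(n,fit(G(im),n,(.579,-.2887),.080,.082,cam(n),0))
    o=cv2.imread(f"pics/{n}0.png").astype(int); d=(np.abs(im.astype(int)-o).max(2)>40).astype(np.uint8)
    k,l,st,ce=cv2.connectedComponentsWithStats(d)
    print([(st[i].tolist()) for i in range(1,k) if st[i,4]>25])
g=G(viewer.grab_frame("side")); print("\n".join("".join(" .:-=+*#%@"[9-int(g[v,x])//26] for x in range(250,336)) for v in range(110,190,2)))
E
```

```text
clock: 40.12
tcp_pos: [0.5815, -0.2902, 0.2095]
eef_rot: [[0.805, 0.593, 0.008], [0.593, -0.805, -0.006], [0.003, 0.009, -1.0]]
ft_force: [0.2, -0.5, 0.5]
finger_gap: 0.457
grip_force: 0.0
clock: 40.62
tcp_pos: [0.481, -0.3604, 0.24]
eef_rot: [[0.807, 0.591, -0.001], [0.591, -0.807, 0.001], [-0.0, -0.002, -1.0]]
ft_force: [-0.3, 0.6, -0.5]
finger_gap: 0.457
grip_force: 0.0
wrist disc (56, 44, array([ 0.5815, -0.2892]), np.float64(0.0812))
scene (35, 25, array([ 0.5805, -0.287 ]), np.float64(0.0813))
[[190, 0, 6, 14, 61], [295, 0, 76, 107, 2786], [351, 0, 20, 15, 138], [406, 0, 18, 31, 257], [124, 23, 82, 77, 2896], [385, 31, 51, 84, 2436], [140, 32, 10, 9, 29], [423, 40, 7, 13, 59], [262, 86, 169, 106, 3977], [431, 103, 19, 17, 162], [455, 147, 9, 13, 62], [158, 152, 50, 42, 1046], [165, 158, 49, 39, 142], [225, 162, 298, 98, 8695], [182, 173, 11, 10, 81], [285, 184, 13, 17, 184], [274, 223, 24, 19, 302], [376, 246, 20, 32, 258], [220, 252, 42, 14, 335], [357, 262, 59, 34, 249]]
side (47, 27, array([ 0.5798, -0.2872]), np.float64(0.0812))
[[328, 0, 54, 80, 2511], [450, 0, 10, 18, 118
[... 3121 characters left out ...]
==--
::-------=+**##########**#*********#****##*#############################+==========---
:--------+****########*********#**#**#*#################################=========-----
---------+*******####***#*******#*****######*#########################**=======-------
--------+**********###**#****#***##*#**##############################***+====---------
--------+***************###*****#**####*############################****--------------
--------=********************##***#*#########################******+++++--------------
--------=***********+**************#*#####*#########***************+++++--------------
-:-------=*********+**********************************************+++++---------------
```

```bash
python3 -c "
from bench import order; print(order.hand_in())"
```

```text
the job is handed in; nothing more can be done
None
```

I packed the short spoon, cup and tile in the sagger, set the cover level on its rim, and handed the job in at about 41 s; the other pieces show no sign of having moved, and I don't know the verdict because the hand-in returned none.

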